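# Sort the odd honey jars into their stock trays

## Robot

A 6-joint arm with a two-finger parallel gripper is mounted at the origin on the work surface. World frame = base frame: x ahead of the robot, y to its left, z up, the work surface at z = 0. Lengths are in m, angles in rad, forces in N, time in s.
With the tool pointing down it reaches from about 0.35 to 0.975 m from the base axis. Payload 4.9 kg.
Tool frame: the origin (TCP) lies on the centre line of the jaws, within the pads' length; the fingertips stand manip.tip_reach ahead of it and the grasp point (between the pads) is the TCP (manip.tip_reach is the distance from the TCP to the fingertips, in m); z points along the fingers, y is the line along which they close (so a half turn about z gives the same grasp; the last joint's range is limited). The gripper opens to 85 mm and grips with 20 to 120 N. Pads are 22 mm wide; open, the fingers measure 114 mm over their backs; the gripper's body (76 mm by 85 mm) begins 54 mm behind the grasp point. The pads swing forward as they close: fully open they stand 13 mm farther back than shut.
Start: joints at [0.986, 0.053, 1.613, -0, 1.476, -0.119], TCP at [0.281, 0.558, 0.25] pointing down, gripper open.
Joint ranges: [-3.01, 3.01], [-1.01, 2.22], [0.06, 2.58], [-1.02, 4.17], [0.09, 2.62], [-3.14, 3.14]. Speed limits (rad/s): [2.57, 2.57, 3.14, 3.14, 3.14, 3.14].

## Interface

Orientations are given as a unit quaternion [w, x, y, z].
In Python, from plant import manip gives the robot as it stands. The module is installed in compiled form; this text tells all that it offers.
- The arm moves only by the tool move_arm, never from a script. Its argument "rows" is a list of rows, each a list of 7 numbers: the shift along the tool's x, y, z in cm, then the turn, a rotation vector about the tool's x, y, z in degrees, then the opening, from -1 (shut) to 1 (fully open). In form: [[tx, ty, tz, ax, ay, az, jaw], ...]. A call has 1 to 20 rows; each row shifts and turns the commanded pose from where the row before left it, along the tool's axes as they then stand; what a row does not reach is not made up. A row lasts 1/12 s, in which the tool goes at most 41.7 mm and 7.16 degrees, less where a joint would pass 70% of its speed; a pose out of reach is approached as far as the arm can. A call is refused whole if a number of a shift passes 4.17 or a number of a turn 7.16, either way. A call with a gripper value outside its range is refused whole. The fingers move at their own pace and stop on an object; the grip force is fixed at half the most. Time passes only in rows, so rows that do not move let the fingers close. It gives the time, the measured TCP pose, the force, the opening and the grip force at its end, in the units of the state.
- manip.state(): the state, without advancing time (a new reading comes with each control period).
- manip.grab_frame(name): name is "side" or "top"; returns a dict with "img" (384x512x3 uint8, blue, green, red), "mtx" (3x3 intrinsics, pixels), "R" (3x3) and "t" (3): a world point X has camera coordinates R X + t. Camera axes: x right, y down, z forward; pixel columns grow to the right and rows downward; lengths in m; the calibration is good to about 2 mm. A picture is of the moment at which its call begins. There is no depth.
- manip.job_done(): hands the job in; it is judged then, once.
The state is a dict: "time": time; "joint_pos": joint angles; "joint_vel": joint speeds; "joint_efforts": joint torques, N m; "tool_pos": TCP position; "tool_rot": TCP orientation; "contact_force": force on the tool from outside, world axes, zero at the start; "ft_torque": the same for the moment, N m; "gripper_width": opening from 0.0 (shut) to 1.0 (fully open); "grasp_force": force on a finger pad.
Only numpy, scipy, OpenCV 4.12 (cv2) and the standard library are available. Lean on these libraries where they do the work, as an engineer would, in place of code of your own. Each camera call takes 0.05 s, during which the arm holds its last target. There are 200 camera calls.

## Task

Put the four loose glass jars of honey away: stand each one upright in the middle of the empty half of the cardboard tray that already holds a jar of the same shape and size. They are glass, so lower each one down onto the tray before letting go instead of dropping it, and do not tip one over; the squeeze bottle has no tray, so leave it and the hive tool where they are.

Things in the scene. Friction and masses are not known exactly. Their poses are not given: they have to be found in the camera images.
- hex_jar: hexagonal honey jar, loose: 60 mm across flats (69 over corners), 80 mm tall. Flats face its own x axis and 60 degrees either side of it. Six-sided body to 60 mm height, then a neck and a round lid of 48 mm from 67 to 80 mm. About 0.3 kg. Amber honey, dark metal lid. Starts upright on the bench. Origin: centre of the underside, z up.
- square_jar: tall square honey jar, loose: 50 x 50 mm, 112 mm tall. Flats face its own x and y axes. Square body to 90 mm height, then a neck and a round lid of 44 mm from 99 to 112 mm. About 0.3 kg. Amber honey, dark metal lid. Starts upright on the bench. Origin: centre of the underside, z up.
- squat_jar: low wide round honey jar, loose: 64 mm diameter, 57 mm tall. Round body to 41 mm height, then a round lid of 60 mm from 44 to 57 mm. About 0.2 kg. Amber honey, dark metal lid. Starts upright on the bench. Origin: centre of the underside, z up.
- mini_jar: small round honey jar, loose: 42 mm diameter, 55 mm tall. Round body to 39 mm height, then a round lid of 41 mm from 43 to 55 mm. About 0.1 kg. Amber honey, dark metal lid. Starts upright on the bench. Origin: centre of the underside, z up.
- hex_tray: tray that already holds one hexagonal jar; open white card, fixed; the four trays differ only in that jar. 188 x 98 mm outside, walls 32 mm tall, 4 thick, floor 4 mm above the bench. Origin: on the bench under the middle of the empty half; x along the tray towards the jar in it (fixed, centred at x = 95 mm), z up. Empty half inside: x from -42 mm to that jar, y -45 to 45 mm.
- square_tray: tray that already holds one tall square jar; open white card, fixed; the four trays differ only in that jar. 188 x 98 mm outside, walls 32 mm tall, 4 thick, floor 4 mm above the bench. Origin: on the bench under the middle of the empty half; x along the tray towards the jar in it (fixed, centred at x = 95 mm), z up. Empty half inside: x from -42 mm to that jar, y -45 to 45 mm.
- squat_tray: tray that already holds one low wide round jar; open white card, fixed; the four trays differ only in that jar. 188 x 98 mm outside, walls 32 mm tall, 4 thick, floor 4 mm above the bench. Origin: on the bench under the middle of the empty half; x along the tray towards the jar in it (fixed, centred at x = 95 mm), z up. Empty half inside: x from -42 mm to that jar, y -45 to 45 mm.
- mini_tray: tray that already holds one small round jar; open white card, fixed; the four trays differ only in that jar. 188 x 98 mm outside, walls 32 mm tall, 4 thick, floor 4 mm above the bench. Origin: on the bench under the middle of the empty half; x along the tray towards the jar in it (fixed, centred at x = 95 mm), z up. Empty half inside: x from -42 mm to that jar, y -45 to 45 mm.
- squeeze_bottle: bystander: squeeze bottle of honey with a black pointed cap, loose, 52 mm diameter, 157 mm tall, stands among the jars; no tray is meant for it. Origin: centre of the underside.
- hive_tool: bystander: flat steel hive tool, 235 mm long, 46 mm wide, 22 mm tall at its bent end, with a yellow grip, lying loose beside the trays. Origin: on the bench under the middle of its shaft, x along it.

How it is judged:
At the end, for the whole second after the job is handed in: Each of the four jars stands upright (within 0.1 rad) on the floor of the tray that holds its like, its centre within 15 mm of the middle of the empty half, released and at rest (horizontal distance between hex_jar and hex_tray below 0.015 m and z of hex_jar in the frame of hex_tray below 0.009 m and angle between each of hex_jar, square_jar, squat_jar, mini_jar's own z axis and vertical below 0.1 rad and linear speed of each of hex_jar, square_jar, squat_jar, mini_jar below 0.02 m/s and angular speed of each of hex_jar, square_jar, squat_jar, mini_jar below 0.2 rad/s and contact force between each of hex_jar, square_jar, squat_jar, mini_jar and the fingers below 0.05 N and horizontal distance between square_jar and square_tray below 0.015 m and z of square_jar in the frame of square_tray below 0.009 m and horizontal distance between squat_jar and squat_tray below 0.015 m and z of squat_jar in the frame of squat_tray below 0.009 m and horizontal distance between mini_jar and mini_tray below 0.015 m and z of mini_jar in the frame of mini_tray below 0.009 m); the robot touches nothing.
It fails at once if a honey jar is tipped more than about 45 degrees (angle between any of hex_jar, square_jar, squat_jar, mini_jar's own z axis and vertical above 0.8 rad).
It fails at once if a jar is let go in the air, its underside more than 20 mm above the bench (16 mm above a tray floor) ((height (world z) of hex_jar above 0.02 m and contact force between hex_jar and the fingers below 0.01 N) or (height (world z) of square_jar above 0.02 m and contact force between square_jar and the fingers below 0.01 N) or (height (world z) of squat_jar above 0.02 m and contact force between squat_jar and the fingers below 0.01 N) or (height (world z) of mini_jar above 0.02 m and contact force between mini_jar and the fingers below 0.01 N)).
It fails at once if the squeeze bottle is moved by more than 20 mm or tipped (distance of squeeze_bottle from where it was at the start of the episode above 0.02 m or angle between squeeze_bottle's own z axis and vertical above 0.3 rad).
It fails at once if the hive tool is moved by more than 20 mm (distance of hive_tool from where it was at the start of the episode above 0.02 m).
It also fails if it takes over 115 s, if anything falls off the work surface, if the arm or the gripper's body presses on something with over 40 N, if the wrist force passes 120 N, or if a joint passes its speed limit or range.

## Working session

There is one attempt and no reset: what is moved stays moved. The work goes in short steps, Python scripts to look and compute and a tool call to move; the robot and the scene stay as the last step left them, time stands still between calls to the robot, and variables do not carry over. Pictures are saved under pics/ and viewed, at most 14 in all, crops included, and the job is handed in when it is done.

Besides the shell and the picture viewer there is one more tool, called after ">>>" as a command line: name --pt "numbers of a row" for each row, then --argument value for the rest. move_arm: Moves the arm, as the interface text tells. Its arguments: {"type":"object","properties":{"rows":{"type":"array","items":{"type":"array","items":{"type":"number"}}}},"required":["rows"]}

```bash
mkdir -p pics; python3 - <<'E'
from plant import manip
import cv2,numpy as np
s=manip.state();print(s, manip.tip_reach)
for n in("top","side"):
    f=manip.grab_frame(n);cv2.imwrite(f"pics/{n}0.png",f["img"]);np.savez(f"{n}0.npz",**f)
    print(n,f["mtx"],f["R"],f["t"],-f["R"].T@f["t"])
E
```

```text
{'time': 0.0, 'joint_pos': array([ 9.85997518e-01,  5.33502150e-02,  1.61434643e+00, -4.26132787e-05,
        1.47600504e+00, -1.18982174e-01]), 'joint_vel': array([-6.70589272e-04, -1.19177538e-03,  1.59063940e-04,  2.88087320e-05,
       -2.07297587e-04,  6.18941568e-04]), 'joint_efforts': array([-2.02493924e-03, -3.93673217e+01, -3.70185471e+01, -2.76090259e-04,
        7.16859824e-03, -3.36882010e-05]), 'tool_pos': array([0.28038167, 0.55789861, 0.24903579]), 'tool_rot': array([-3.43554275e-04,  2.30806174e-01,  9.72999177e-01, -9.97208967e-04]), 'contact_force': array([0.26917819, 0.65814505, 0.03583571]), 'ft_torque': array([ 0.03668865,  0.02819464, -0.04957039]), 'grasp_force': 0.0, 'gripper_width': 1.001204507634668} 0.019
top [[348.03834307   0.         255.86612201]
 [  0.         348.03834307 190.23015816]
 [  0.           0.           1.        ]] [[-0.02498237 -0.99964176 -0.00960382]
 [-0.98060255  0.02637252 -0.19422443]
 [ 0.19440813  0.00456535 -0.98091011]] [-0.08672248  0.49882843  0.99476436] [ 0.29359562 -0.10438822  1.07182621]
side [[402.48415443   0.         255.5359469 ]
 [  0.         402.48415443 192.28865226]
 [  0.           0.           1.        ]] [[ 0.94903737 -0.31493272 -0.01206059]
 [-0.18280522 -0.51889703 -0.83506175]
 [ 0.25673007  0.79470954 -0.55002401]] [-0.49855461  0.07936415  1.32380038] [ 0.14779577 -1.16786613  0.7883831 ]
```

View pics/top0.png

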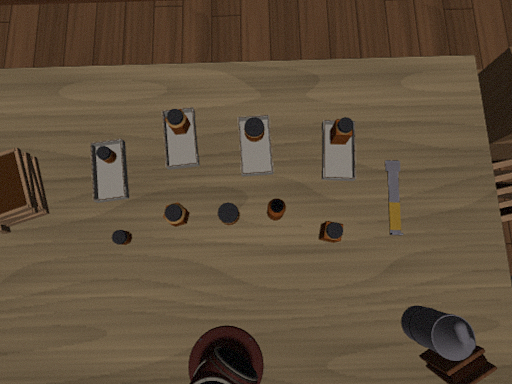

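View pics/side0.png

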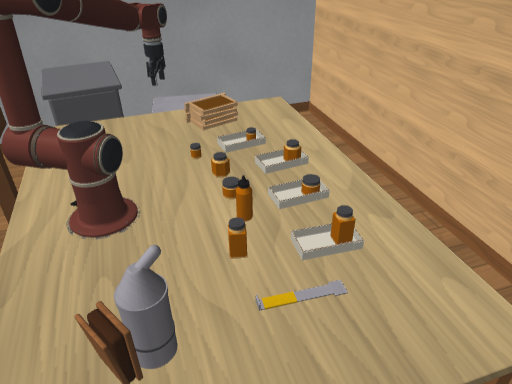

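The top view shows the four trays, left to right, at about (110,170) mini, (182,138) hex, (256,145) squat and (338,150) square. The loose jars are at (122,237) mini, (176,214) hex, (229,213) squat and (332,232) square. The bottle is at (277,208) and the hive tool at (394,197). The side view agrees, and the arm is clear of both pictures' work area.

```bash
python3 - <<'E'
import cv2,numpy as np
t=cv2.imread("pics/top0.png");c=t[95:260,80:360];cv2.imwrite("pics/top_c.png",cv2.convertScaleAbs(cv2.resize(c[:, :],None,fx=2.85,fy=2.85,interpolation=cv2.INTER_CUBIC),alpha=1.8))
t=cv2.imread("pics/side0.png");c=t[115:265,180:370];cv2.imwrite("pics/side_c.png",cv2.resize(c,None,fx=4,fy=4,interpolation=cv2.INTER_CUBIC))
for n,pts in(("top",[(122,237),(176,214),(229,213),(332,232),(182,155),(110,185),(200,250),(165,150),(337,168),(178,220),(332,241)]),("side",[(237,223),(237,245),(195,147),(220,157),(315,242),(280,250),(310,250),(232,182)])):
    h=cv2.cvtColor(cv2.imread(f"pics/{n}0.png"),cv2.COLOR_BGR2HSV)
    print(n,[(p,h[p[1],p[0]].tolist()) for p in pts])
E
```

```text
top [((122, 237), [150, 7, 39]), ((176, 214), [160, 23, 34]), ((229, 213), [100, 20, 38]), ((332, 232), [120, 31, 33]), ((182, 155), [14, 25, 134]), ((110, 185), [14, 25, 131]), ((200, 250), [17, 86, 121]), ((165, 150), [17, 62, 95]), ((337, 168), [18, 25, 132]), ((178, 220), [17, 142, 124]), ((332, 241), [14, 227, 73])]
side [((237, 223), [120, 14, 73]), ((237, 245), [16, 230, 111]), ((195, 147), [128, 17, 61]), ((220, 157), [135, 7, 69]), ((315, 242), [20, 26, 208]), ((280, 250), [20, 97, 177]), ((310, 250), [18, 43, 141]), ((232, 182), [120, 14, 73])]
```

View pics/top_c.png

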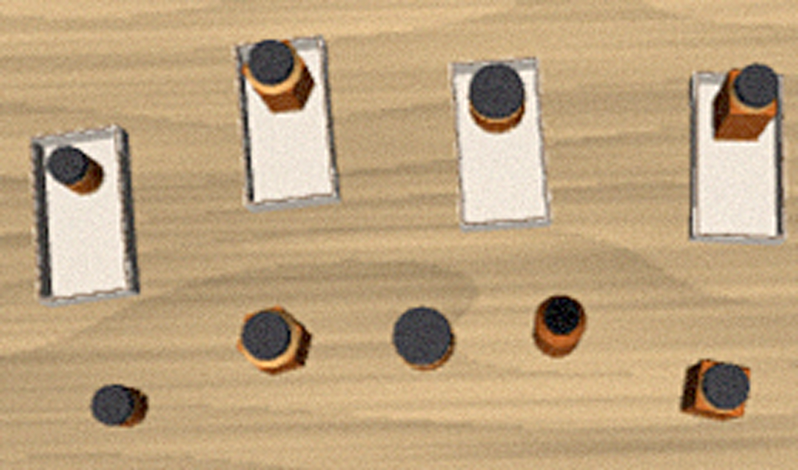

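View pics/side_c.png

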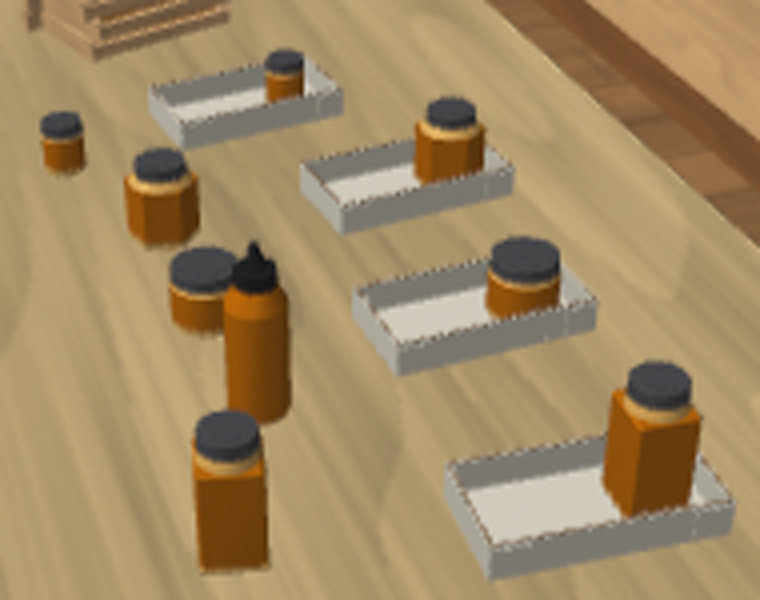

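The crops show each tray's jar standing at its far end, with the empty half nearer the robot. Loose jars in the top crop are at (120,405), (270,340), (423,337) and (720,388). In the side crop the squat jar's lid at (205,270) is partly hidden by the bottle.

```bash
cat > h.py <<'E'
import cv2,numpy as np
def ray(f,p):
    d=f["R"].T@np.linalg.inv(f["mtx"])@np.array([p[0],p[1],1.]);return -f["R"].T@f["t"],d
def plane(f,p,z):
    c,d=ray(f,p);return c+d*(z-c[2])/d[2]
def tri(f,p,g,q):
    (a,u),(b,v)=ray(f,p),ray(g,q)
    s=np.linalg.lstsq(np.c_[u,-v],b-a,rcond=None)[0];A,B=a+s[0]*u,b+s[1]*v
    return (A+B)/2,np.linalg.norm(A-B)
def lids(img,vmax,roi):
    h=cv2.cvtColor(img,cv2.COLOR_BGR2HSV);m=((h[...,1]<80)&(h[...,2]<vmax)).astype(np.uint8)
    x0,y0,x1,y1=roi;k=np.zeros_like(m);k[y0:y1,x0:x1]=m[y0:y1,x0:x1]
    k=cv2.morphologyEx(k,cv2.MORPH_OPEN,np.ones((3,3)))
    n,_,st,c=cv2.connectedComponentsWithStats(k)
    return [(c[i].round(2),st[i]) for i in range(1,n) if st[i][4]>25]
E
python3 - <<'E'
from h import *
T,S=np.load("top0.npz"),np.load("side0.npz")
for n,r,F,v in(("top",(85,95,360,260),T,52),("side",(180,115,370,265),S,85)):
    for c,s in lids(F["img"],v,r): print(n,c,s)
# trays
h=cv2.cvtColor(T["img"],cv2.COLOR_BGR2HSV);m=(((h[...,1]<50)|(h[...,0]>40))).astype(np.uint8)*255
m=cv2.morphologyEx(m,cv2.MORPH_CLOSE,np.ones((3,3)));m=cv2.morphologyEx(m,cv2.MORPH_OPEN,np.ones((3,3)))
for c in cv2.findContours(m[90:215,85:365],cv2.RETR_EXTERNAL,cv2.CHAIN_APPROX_NONE)[0]:
    if cv2.contourArea(c)<700: continue
    c=c+np.array([85,90]);hl=cv2.convexHull(c);print("tray",cv2.boundingRect(c),cv2.contourArea(c),cv2.minAreaRect(hl))
    # floor only
fl=((h[...,1]<50)&(h[...,2]>110)).astype(np.uint8);
for c in cv2.findContours(fl[90:215,85:365],cv2.RETR_EXTERNAL,cv2.CHAIN_APPROX_NONE)[0]:
    if cv2.contourArea(c)>300: print("floor",cv2.boundingRect(c+np.array([85,90])),cv2.minAreaRect(c+np.array([85,90])))
E
```

```text
top [174.4  116.24] [168 110  14  14 163]
top [253.8  126.41] [245 118  19  18 273]
top [345.28 124.52] [338 118  15  14 170]
top [102.71 152.09] [ 97 147  12  12 119]
top [ 94.  160.5] [ 93 156   3  10  30]
top [ 95.  177.5] [ 94 171   3  14  42]
top [227.89 212.23] [219 203  19  19 304]
top [172.88 212.33] [165 205  16  16 205]
top [334.19 229.97] [327 223  16  15 190]
top [118.98 236.76] [113 230  13  14 144]
side [250.68 130.  ] [247 128   8   5  38]
side [292.5 143. ] [287 140  12   7  72]
side [195. 146.] [191 144   9   5  45]
side [219.56 156.04] [214 153  12   7  79]
side [310.97 179.72] [303 175  17  11 155]
side [235.15 182.23] [223 177  26  11 235]
side [344.28 211.07] [337 206  15  11 142]
side [236.43 223.51] [229 218  16  12 161]
tray (91, 140, 38, 63) 1909.0 ((108.99117279052734, 170.88526916503906), (60.5135383605957, 34.36003112792969), 85.60128784179688)
tray (322, 121, 34, 60) 1272.5 ((338.4477233886719, 150.49066162109375), (59.612060546875, 32.07637023925781), 88.80650329589844)
tray (239, 116, 34, 60) 1664.5 ((255.5369873046875, 145.59144592285156), (58.51082992553711, 30.69011688232422), 86.42366790771484)
tray (163, 108, 36, 61) 1430.5 ((180.6241455078125, 138.1103515625), (59.36796188354492, 32.590721130371094), 86.633544921875)
floor (96, 143, 29, 56) ((109.22588348388672, 170.66241455078125), (53.79152297973633, 26.005172729492188), 85.91438293457031)
floor (323, 124, 29, 54) ((337.0, 150.5), (53.0, 28.0), 90.0)
floor (239, 119, 32, 54) ((254.99659729003906, 145.78973388671875), (51.83870315551758, 28.306657791137695), 85.48600769042969)
floor (166, 112, 31, 54) ((180.4469451904297, 138.45640563964844), (51.00175857543945, 27.940515518188477), 84.42780303955078)
```

```bash
python3 - <<'E'
from h import *
np.set_printoptions(precision=4,suppress=True)
T,S=np.load("top0.npz"),np.load("side0.npz")
P=dict(hex=((172.88,212.33),(219.56,156.04),.080),square=((334.19,229.97),(236.43,223.51),.112),squat=((227.89,212.23),(231.5,182.5),.057),mini=((118.98,236.76),(195,146),.055),
hexT=((174.4,116.24),(292.5,143),.084),squareT=((345.28,124.52),(344.28,211.07),.116),squatT=((253.8,126.41),(310.97,179.72),.061),miniT=((102.71,152.09),(250.68,130),.059))
for k,(p,q,z) in P.items(): print(k,"tri",*tri(T,p,S,q),"plane",plane(T,p,z-.003)[:2])
h=cv2.cvtColor(T["img"],cv2.COLOR_BGR2HSV);m=(((h[...,1]<50)|(h[...,0]>40))).astype(np.uint8)*255
m=cv2.morphologyEx(m,cv2.MORPH_CLOSE,np.ones((3,3)));m=cv2.morphologyEx(m,cv2.MORPH_OPEN,np.ones((3,3)))
for c in cv2.findContours(m[90:215,85:365],cv2.RETR_EXTERNAL,cv2.CHAIN_APPROX_NONE)[0]:
    if cv2.contourArea(c)<700: continue
    c=(c+np.array([85,90]))[:,0]
    W={z:np.array([plane(T,p,z)[:2] for p in c]) for z in(0,.032)}
    cam=(-T["R"].T@T["t"])[:2]
    def rect(pts):return cv2.minAreaRect((pts*1000).astype(np.float32))
    (cc,sz,an)=rect(W[.032]);a=np.deg2rad(an if sz[0]>sz[1] else an+90);d=np.array([np.cos(a),np.sin(a)]);d*=np.sign(d[0]);n=np.array([-d[1],d[0]])
    out=[]
    for ax in(d,n):
        cm=cam@ax;e=[]
        for sgn in(-1,1):
            ref=(np.array(cc)/1000)@ax+sgn*(.094 if ax is d else .049)
            z=0 if sgn*(cm-ref)>0 else .032   # outer wall seen -> base edge
            v=W[z]@ax*sgn;e.append(sgn*(np.percentile(v,97 if ax is n else 99)))
        out.append(e)
    (a0,a1),(b0,b1)=out;ctr=(a0+a1)/2*d+(b0+b1)/2*n
    print("tray size",a1-a0,b1-b0,"ang",np.degrees(np.arctan2(d[1],d[0])),"ctr",ctr,"origin",ctr-.048*d,"jar",ctr+.047*d)
# loose body outlines
for k,(u,v) in dict(hex=(175,214),square=(331,232)).items():
    o=((h[...,1]>110)|(h[...,2]<55)).astype(np.uint8);o=cv2.morphologyEx(o,cv2.MORPH_OPEN,np.ones((3,3)))
    n,l,st,_=cv2.connectedComponentsWithStats(o);i=l[v,u]
    c=max(cv2.findContours((l==i).astype(np.uint8),0,1)[0],key=len)
    hl=cv2.convexHull(c);ap=cv2.approxPolyDN(hl,6) if hasattr(cv2,"approxPolyDN") else hl
    print(k,st[i],hl[:,0].tolist())
E
```

```text
hex tri [0.432  0.1417 0.0749] 0.001041517709243756 plane [0.4322 0.1412]
square tri [ 0.3673 -0.3132  0.1061] 0.00021582466869994469 plane [ 0.3672 -0.3126]
squat tri [ 0.4325 -0.0154  0.0504] 0.0011200417795737133 plane [ 0.4315 -0.0156]
mini tri [0.3681 0.3043 0.0502] 0.0001267334646195092 plane [0.368  0.3036]
hexT tri [0.7264 0.1423 0.0793] 3.9961877882639364e-05 plane [0.7256 0.1418]
squareT tri [ 0.6719 -0.3653  0.1111] 0.0007173477777263121 plane [ 0.6715 -0.3649]
squatT tri [ 0.6958 -0.0983  0.056 ] 0.0002669937664304997 plane [ 0.6951 -0.0983]
miniT tri [0.626  0.366  0.0543] 0.001495047750322507 plane [0.6262 0.3651]
tray size 0.1844261439732252 0.09278923635251426 ang 6.957733154296875 ctr [0.5785 0.3588] origin [0.5308 0.353 ] jar [0.6251 0.3645]
tray size 0.18356559036583642 0.09025420888719093 ang -2.412918090820327 ctr [ 0.6239 -0.361 ] origin [ 0.5759 -0.359 ] jar [ 0.6708 -0.363 ]
tray size 0.1831351057266848 0.09350005515749259 ang 2.4890952110290527 ctr [ 0.6472 -0.1011] origin [ 0.5993 -0.1031] jar [ 0.6942 -0.099 ]
tray size 0.18603499752417985 0.09426402528834632 ang 4.695267677307129 ctr [0.6798 0.1371] origin [0.6319 0.1332] jar [0.7266 0.1409]
hex [165 202  24  25 438] [[178, 202], [182, 205], [186, 209], [188, 212], [188, 217], [186, 223], [185, 224], [177, 226], [174, 226], [170, 224], [169, 223], [165, 215], [165, 212], [166, 205], [169, 204], [176, 202]]
square [319 221  24  22 429] [[329, 221], [340, 223], [342, 224], [342, 231], [340, 241], [335, 242], [330, 242], [325, 241], [321, 240], [319, 239], [319, 234], [320, 226], [321, 224], [324, 222], [326, 221]]
```

```bash
python3 - <<'E'
from h import *
T,S=np.load("top0.npz"),np.load("side0.npz")
o=np.array([180,115.]);
def L(F,a,b,z=0):
    A,B=plane(F,a,z)[:2],plane(F,b,z)[:2];d=B-A;print(A.round(4),B.round(4),"len",np.linalg.norm(d).round(4),"ang",np.degrees(np.arctan2(d[1],d[0])).round(1)%180)
h=cv2.cvtColor(S["img"],cv2.COLOR_BGR2HSV)
for k,(x0,y0,x1,y1) in dict(square=(226,215,251,262),hex=(208,150,232,180)).items():
    m=((h[...,1]>165)|(h[...,2]<85)).astype(np.uint8)[y0:y1,x0:x1]
    print(k,[(x0+i,y0+int(np.nonzero(m[:,i])[0].max())) for i in range(x1-x0) if m[:,i].any()])
t=np.array([80,95.])
f=lambda x,y:t+np.array([x,y])/2.85
g=lambda x,y:o+np.array([x,y])/4
L(T,f(683,412),f(742,418));L(S,g(200,571),g(267,563))
L(T,f(238,345),f(272,373));L(T,f(272,373),f(303,366));L(T,f(303,366),f(311,340))
L(S,g(128,226),g(160,243));L(S,g(160,243),g(195,237))
E
```

```text
square [(228, 234), (229, 250), (230, 256), (231, 257), (232, 257), (233, 257), (234, 256), (235, 256), (236, 256), (237, 256), (238, 256), (239, 256), (240, 256), (241, 256), (242, 256), (243, 256), (244, 256), (245, 256), (246, 255), (247, 219), (248, 219), (249, 219), (250, 218)]
hex [(211, 164), (212, 172), (213, 173), (214, 174), (215, 175), (216, 175), (217, 175), (218, 175), (219, 175), (220, 175), (221, 175), (222, 175), (223, 175), (224, 179), (225, 179), (226, 179), (227, 179), (228, 179), (229, 179), (230, 179), (231, 179)]
[ 0.3475 -0.29  ] [ 0.3396 -0.3524] len 0.063 ang 82.8
[ 0.3397 -0.3274] [ 0.3875 -0.3351] len 0.0484 ang 170.9
[0.4321 0.189 ] [0.4007 0.1514] len 0.0491 ang 50.19999999999999
[0.4007 0.1514] [0.4074 0.1179] len 0.0342 ang 101.3
[0.4074 0.1179] [0.4355 0.1095] len 0.0293 ang 163.5
[0.4028 0.1663] [0.4242 0.1248] len 0.0467 ang 117.4
[0.4242 0.1248] [0.4586 0.1244] len 0.0344 ang 179.4
```

```bash
python3 - <<'E'
from h import *
T,S=np.load("top0.npz")["img"],np.load("side0.npz")["img"]
a=cv2.resize(T[198:230,160:194],(400,376),interpolation=cv2.INTER_CUBIC);b=cv2.resize(S[148:182,205:237],(376,400),interpolation=cv2.INTER_CUBIC)[:376]
cv2.imwrite("pics/hex.png",np.hstack([cv2.convertScaleAbs(a,alpha=1.8),b]))
E
```

```text
(no output)
```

View pics/hex.png

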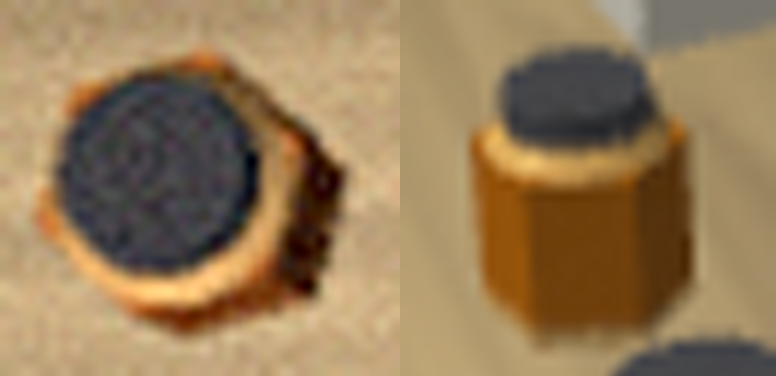

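The enlargement shows the hex jar's corners. In the top half, shoulder corners are at (75,95), (205,55), (300,145) and (45,220), with base corners at (340,175), (315,295) and (185,330). In the side half, the front base edge runs from (540,343) to (637,335).

```bash
python3 - <<'E'
from h import *
T,S=np.load("top0.npz"),np.load("side0.npz")
f=lambda x,y:np.array([160+x/11.76-.5,198+y/11.75-.5]);g=lambda x,y:np.array([205+(x-400)/11.75-.5,148+y/11.76-.5])
c=np.array([.432,.1415])
for F,p,z in[(T,f(75,95),.06),(T,f(205,55),.06),(T,f(300,145),.06),(T,f(45,220),.06),(T,f(340,175),0),(T,f(315,295),0),(T,f(185,330),0),(S,g(540,343),0),(S,g(637,335),0)]:
    w=plane(F,p,z)[:2];v=w-c;print(w.round(4),np.linalg.norm(v).round(4),np.degrees(np.arctan2(v[1],v[0]))%60)
a,b=plane(S,g(540,343),0),plane(S,g(637,335),0);print(np.degrees(np.arctan2(*(b-a)[1::-1]))%60,np.linalg.norm(b-a))
E
```

```text
[0.4552 0.1665] 0.034 47.12863284466656
[0.4645 0.134 ] 0.0333 47.03242281892681
[0.441  0.1098] 0.0329 45.91371701999947
[0.4239 0.1731] 0.0327 44.441445606373975
[0.4415 0.1118] 0.0312 47.74122250321906
[0.4099 0.118 ] 0.0323 46.7540648368452
[0.4016 0.152 ] 0.0322 40.92891276142521
[0.4097 0.1228] 0.0291 40.02560529340374
[0.4406 0.1172] 0.0258 49.40692112761323
49.664357946159114 0.03135608112463777
```

```bash
cat > go.py <<'E'
import sys,numpy as np
from plant import manip
from scipy.spatial.transform import Rotation as Ro
x,y,z,psi=map(float,sys.argv[1:5])
s=manip.state();w=s["tool_rot"];M=Ro.from_quat([*w[1:],w[0]]).as_matrix()
p=np.degrees(np.arctan2(M[1,1],M[0,1]));az=-(psi-p);az=(az+90)%180-90
print("t",s["time"].round(2),"pos",s["tool_pos"].round(4),"yaw",p.round(2),"az",az.round(2),"cm now",(M.T@(np.array([x,y,z])-s["tool_pos"])*100).round(2),"w",s["gripper_width"],s["joint_pos"].round(2))
a=np.radians(p-az);X=np.array([-np.sin(a),np.cos(a)]);Y=np.array([np.cos(a),np.sin(a)]);d=np.array([x,y])-s["tool_pos"][:2]
print("cm after turn",(X@d*100).round(2),(Y@d*100).round(2),((s["tool_pos"][2]-z)*100).round(2))
E
python3 go.py .368 .304 .20 97
```

```text
Traceback (most recent call last):
  File "go.py", line 7, in <module>
    print("t",s["time"].round(2),"pos",s["tool_pos"].round(4),"yaw",p.round(2),"az",az.round(2),"cm now",(M.T@(np.array([x,y,z])-s["tool_pos"])*100).round(2),"w",s["gripper_width"],s["joint_pos"].round(2))
              ^^^^^^^^^^^^^^^
AttributeError: 'float' object has no attribute 'round'
```

```bash
sed -i 's/s\["time"\].round(2)/s["time"]/' go.py; python3 go.py .368 .304 .20 97
```

```text
t 0.1 pos [0.2804 0.558  0.2492] yaw 63.32 az -33.68 cm now [-19.23 -18.75   4.95] w 1.0012385781168425 [ 0.99  0.05  1.61  0.    1.48 -0.12]
cm after turn -5.6 -26.28 4.92
```

>>> move_arm --pt "0 0 0 0 0 -6.74 1" --pt "0 0 0 0 0 -6.74 1" --pt "0 0 0 0 0 -6.74 1" --pt "0 0 0 0 0 -6.74 1" --pt "0 0 0 0 0 -6.74 1" --pt "-0.7 -3.28 0.6 0 0 0 1" --pt "-0.7 -3.28 0.6 0 0 0 1" --pt "-0.7 -3.28 0.6 0 0 0 1" --pt "-0.7 -3.28 0.6 0 0 0 1" --pt "-0.7 -3.28 0.6 0 0 0 1" --pt "-0.7 -3.28 0.6 0 0 0 1" --pt "-0.7 -3.28 0.6 0 0 0 1" --pt "-0.7 -3.28 0.6 0 0 0 1" --pt "0 0 0 0 0 0 1" --pt "0 0 0 0 0 0 1" --pt "0 0 0 0 0 0 1"

```text
time: 1.43
tool_pos: [0.3682, 0.3049, 0.2022]
tool_rot: [-0.0, -0.061, 0.998, 0.0]
contact_force: [-0.3, -0.6, -0.8]
gripper_width: 1.0
grasp_force: 0.0
```

```bash
python3 go.py .368 .304 .045 97
```

```text
t 1.4333 pos [0.3682 0.3049 0.2022] yaw 96.98 az -0.02 cm now [ 0.03 -0.09 15.72] w 0.999784829061978 [ 0.54 -0.28  2.    0.    1.42 -1.16]
cm after turn 0.03 -0.09 15.72
```

Very accurate. Lower 15.7 cm and close.

>>> move_arm --pt "0 -0.1 2.7 0 0 0 1" --pt "0 0 2.7 0 0 0 1" --pt "0 0 2.7 0 0 0 1" --pt "0 0 2.6 0 0 0 1" --pt "0 0 2.5 0 0 0 1" --pt "0 0 1.5 0 0 0 1" --pt "0 0 1.0 0 0 0 1" --pt "0 0 0 0 0 0 1" --pt "0 0 0 0 0 0 0.3" --pt "0 0 0 0 0 0 -1" --pt "0 0 0 0 0 0 -1" --pt "0 0 0 0 0 0 -1" --pt "0 0 0 0 0 0 -1" --pt "0 0 0 0 0 0 -1" --pt "0 0 0 0 0 0 -1"

```text
time: 2.68
tool_pos: [0.3698, 0.3047, 0.0472]
tool_rot: [0.002, -0.061, 0.998, 0.001]
contact_force: [-0.6, 0.2, 5.2]
gripper_width: 0.465
grasp_force: 61.2
```

```bash
python3 - <<'E'
from plant import manip
import cv2
f=manip.grab_frame("side");cv2.imwrite("pics/s1.png",cv2.resize(f["img"][90:200,140:290],None,fx=5,fy=5,interpolation=cv2.INTER_CUBIC))
E
python3 go.py .5317 .354 .12 97
```

```text
t 2.7333 pos [0.3699 0.3047 0.0472] yaw 97.0 az 0.0 cm now [-16.69   2.94  -7.22] w 0.46643299742554917 [ 0.53 -0.08  2.1   0.    1.11 -1.16]
cm after turn -16.66 2.92 -7.28
```

View pics/s1.png

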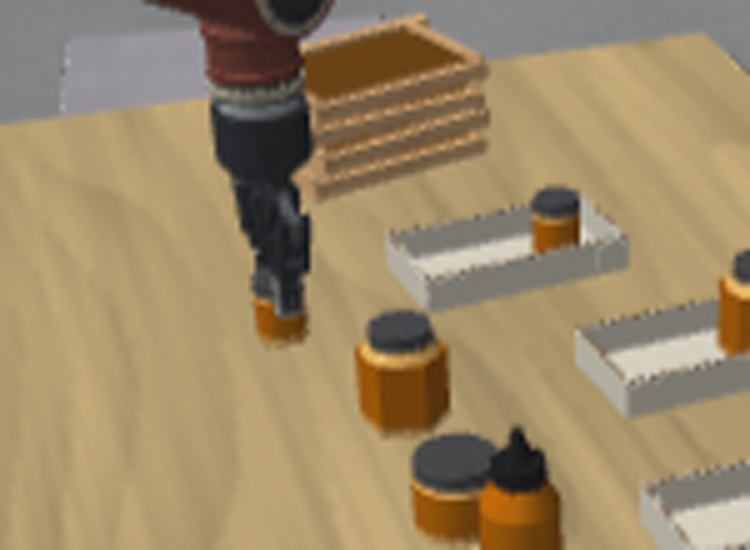

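The side crop shows the fingers at (285,290) closed on the mini jar's lid at (280,310), with the jar upright. I'll lift it and carry it over its tray.

>>> move_arm --pt "0 0 -1 0 0 0 -1" --pt "0 0 -2 0 0 0 -1" --pt "0 0 -2.5 0 0 0 -1" --pt "0 0 -2.5 0 0 0 -1" --pt "-1.2 0.22 0 0 0 0 -1" --pt "-2.2 0.4 0 0 0 0 -1" --pt "-2.6 0.4 0 0 0 0 -1" --pt "-2.6 0.4 0 0 0 0 -1" --pt "-2.6 0.5 0 0 0 0 -1" --pt "-2.6 0.5 0 0 0 0 -1" --pt "-2.0 0.4 0 0 0 0 -1" --pt "-0.8 0.1 0 0 0 0 -1" --pt "0 0 0 0 0 0 -1" --pt "0 0 0 0 0 0 -1"

```text
time: 3.9
tool_pos: [0.5289, 0.3527, 0.125]
tool_rot: [-0.001, -0.061, 0.998, -0.0]
contact_force: [0.6, -0.5, -0.2]
gripper_width: 0.466
grasp_force: 60.7
```

```bash
python3 go.py .5325 .354 .051 97
```

```text
t 3.9 pos [0.5289 0.3527 0.125 ] yaw 97.0 az 0.0 cm now [-0.39  0.09  7.39] w 0.4660519477107511 [ 0.47  0.18  1.69  0.    1.27 -1.22]
cm after turn -0.37 0.09 7.4
```

>>> move_arm --pt "-0.35 0.1 1.5 0 0 0 -1" --pt "0 0 2.0 0 0 0 -1" --pt "0 0 1.8 0 0 0 -1" --pt "0 0 0.9 0 0 0 -1" --pt "0 0 0.6 0 0 0 -1" --pt "0 0 0.3 0 0 0 -1" --pt "0 0 0.2 0 0 0 -1" --pt "0 0 0 0 0 0 -1" --pt "0 0 0 0 0 0 -1"

```text
time: 4.65
tool_pos: [0.5336, 0.3548, 0.0533]
tool_rot: [0.001, -0.061, 0.998, 0.0]
contact_force: [0.1, -0.4, -0.6]
gripper_width: 0.465
grasp_force: 60.7
```

```bash
python3 go.py .5325 .354 .051 97; python3 - <<'E'
from h import *
from plant import manip
f=manip.grab_frame("side");cv2.imwrite("pics/s2.png",cv2.resize(f["img"][90:200,190:340],None,fx=5,fy=5,interpolation=cv2.INTER_CUBIC))
E
```

```text
t 4.65 pos [0.5336 0.3548 0.0533] yaw 97.01 az 0.01 cm now [ 0.12 -0.06  0.23] w 0.46520753689384897 [ 0.47  0.28  1.71 -0.    1.15 -1.22]
cm after turn 0.12 -0.06 0.23
```

View pics/s2.png

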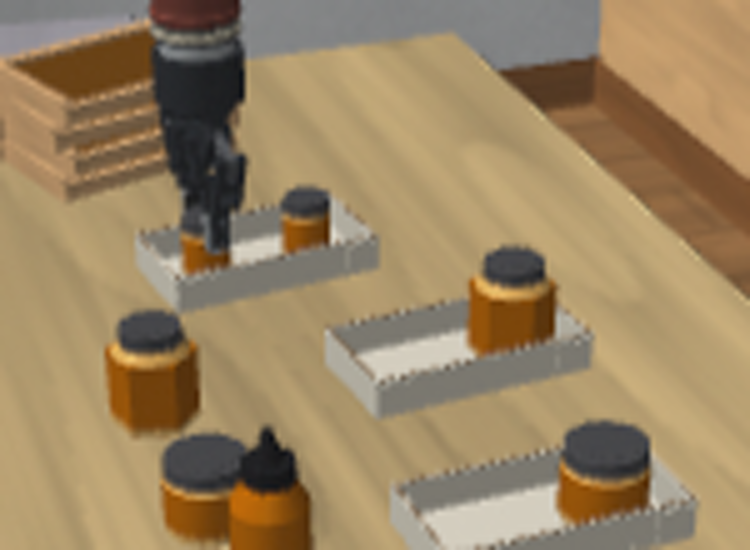

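The jar is over the empty half of the mini tray at (205,250) in the crop and upright, about 2 mm above the floor. I'll lower it a bit more, release and rise.

>>> move_arm --pt "0.1 0 0.2 0 0 0 -1" --pt "0 0 0.15 0 0 0 -1" --pt "0 0 0 0 0 0 -1" --pt "0 0 0 0 0 0 0.1" --pt "0 0 0 0 0 0 0.3" --pt "0 0 0 0 0 0 0.4" --pt "0 0 0 0 0 0 0.4" --pt "0 0 -0.5 0 0 0 0.4" --pt "0 0 -1.5 0 0 0 0.4" --pt "0 0 -3 0 0 0 0.4" --pt "0 0 -3.5 0 0 0 1" --pt "0 0 -3.5 0 0 0 1" --pt "0 0 -3 0 0 0 1" --pt "0 0 0 0 0 0 1"

```text
time: 5.87
tool_pos: [0.5358, 0.3564, 0.2098]
tool_rot: [0.007, -0.061, 0.998, 0.003]
contact_force: [-0.1, 0.9, 1.9]
gripper_width: 1.003
grasp_force: 0.0
```

```bash
python3 go.py .432 .1415 .20 76.5
```

```text
t 5.8667 pos [0.5358 0.3564 0.2098] yaw 97.02 az 20.52 cm now [ 12.94 -20.06   0.68] w 1.0025073277091938 [ 0.47  0.11  1.62  0.    1.4  -1.22]
cm after turn 5.08 -23.32 0.98
```

>>> move_arm --pt "0 0 0 0 0 6.84 1" --pt "0 0 0 0 0 6.84 1" --pt "0 0 0 0 0 6.84 1" --pt "0.64 -2.91 0.12 0 0 0 1" --pt "0.64 -2.91 0.12 0 0 0 1" --pt "0.64 -2.91 0.12 0 0 0 1" --pt "0.64 -2.91 0.12 0 0 0 1" --pt "0.64 -2.91 0.12 0 0 0 1" --pt "0.64 -2.91 0.12 0 0 0 1" --pt "0.64 -2.91 0.12 0 0 0 1" --pt "0.64 -2.91 0.12 0 0 0 1" --pt "0 0 0 0 0 0 1" --pt "0 0 0 0 0 0 1" --pt "0 0 0 0 0 0 1"

```text
time: 7.03
tool_pos: [0.4283, 0.1402, 0.1903]
tool_rot: [0.001, 0.118, 0.993, 0.0]
contact_force: [-0.0, 0.5, 0.7]
gripper_width: 0.998
grasp_force: 0.0
```

```bash
python3 go.py .432 .1415 .050 76.5; python3 - <<'E'
from h import *
from plant import manip
f=manip.grab_frame("top");g=manip.grab_frame("side")
for c,s in lids(f["img"],52,(85,140,135,215)):print(c,s,plane(f,c,.056))
for c,s in lids(g["img"],85,(215,120,262,152)):print(c,s)
E
```

```text
t 7.0333 pos [0.4283 0.1402 0.1903] yaw 76.47 az -0.03 cm now [-0.3   0.2  14.03] w 0.9977020301732262 [ 0.15 -0.34  2.07  0.    1.41 -1.18]
cm after turn -0.32 0.21 14.03
[103.02 152.15] [ 97 147  13  12 116] [0.62602747 0.36415063 0.056     ]
[216.74 126.11] [215 120   5  14  62]
[250.68 130.  ] [247 128   8   5  38]
[230.93 134.14] [227 132   9   5  42]
```

>>> move_arm --pt "-0.3 0.2 2.5 0 0 0 1" --pt "0 0 2.7 0 0 0 1" --pt "0 0 2.7 0 0 0 1" --pt "0 0 2.5 0 0 0 1" --pt "0 0 2.0 0 0 0 1" --pt "0 0 1.2 0 0 0 1" --pt "0 0 0.6 0 0 0 1" --pt "0 0 0 0 0 0 1" --pt "0 0 0 0 0 0 0.5" --pt "0 0 0 0 0 0 -1" --pt "0 0 0 0 0 0 -1" --pt "0 0 0 0 0 0 -1" --pt "0 0 0 0 0 0 -1" --pt "0 0 0 0 0 0 -1"

```text
time: 8.3
tool_pos: [0.4328, 0.1415, 0.049]
tool_rot: [0.002, 0.118, 0.993, 0.001]
contact_force: [-0.2, 1.5, 5.3]
gripper_width: 0.69
grasp_force: 66.7
```

```bash
python3 go.py .6313 .1342 .14 76.5
```

```text
t 8.3 pos [0.4328 0.1415 0.049 ] yaw 76.49 az -0.01 cm now [-19.5    3.94  -9.03] w 0.690232789275238 [ 0.15 -0.14  2.16  0.    1.12 -1.18]
cm after turn -19.47 3.92 -9.1
```

>>> move_arm --pt "0 0 -1 0 0 0 -1" --pt "0 0 -2 0 0 0 -1" --pt "0 0 -3 0 0 0 -1" --pt "0 0 -3 0 0 0 -1" --pt "-1.2 0.25 0 0 0 0 -1" --pt "-2.2 0.45 0 0 0 0 -1" --pt "-2.6 0.5 0 0 0 0 -1" --pt "-2.7 0.55 0 0 0 0 -1" --pt "-2.7 0.55 0 0 0 0 -1" --pt "-2.7 0.55 0 0 0 0 -1" --pt "-2.6 0.5 0 0 0 0 -1" --pt "-2.0 0.4 0 0 0 0 -1" --pt "-0.8 0.15 0 0 0 0 -1" --pt "0 0 0 0 0 0 -1" --pt "0 0 0 0 0 0 -1" --pt "0 0 0 0 0 0 -1"

```text
time: 9.63
tool_pos: [0.6283, 0.1337, 0.1366]
tool_rot: [-0.001, 0.117, 0.993, -0.0]
contact_force: [-0.8, 0.0, -2.8]
gripper_width: 0.688
grasp_force: 65.7
```

```bash
python3 go.py .632 .1342 .053 76.5
```

```text
t 9.6333 pos [0.6283 0.1337 0.1366] yaw 76.51 az 0.01 cm now [-0.36  0.14  8.36] w 0.687562719628465 [ 0.09  0.19  1.66  0.    1.29 -1.24]
cm after turn -0.35 0.14 8.36
```

>>> move_arm --pt "-0.25 0.1 1.5 0 0 0 -1" --pt "0 0 2.0 0 0 0 -1" --pt "0 0 2.0 0 0 0 -1" --pt "0 0 1.2 0 0 0 -1" --pt "0 0 0.6 0 0 0 -1" --pt "0 0 0.4 0 0 0 -1" --pt "0 0 0.2 0 0 0 -1" --pt "0 0 0 0 0 0 -1" --pt "0 0 0 0 0 0 -1" --pt "0 0 0 0 0 0 -1"

```text
time: 10.47
tool_pos: [0.6335, 0.134, 0.0595]
tool_rot: [0.001, 0.118, 0.993, 0.0]
contact_force: [0.0, 0.7, -2.4]
gripper_width: 0.689
grasp_force: 65.7
```

```bash
python3 go.py .632 .1342 .053 76.5
```

```text
t 10.4667 pos [0.6335 0.134  0.0595] yaw 76.49 az -0.01 cm now [ 0.15 -0.02  0.65] w 0.6889155161058614 [ 0.09  0.28  1.69 -0.    1.17 -1.24]
cm after turn 0.15 -0.02 0.65
```

Lower 6.5 mm plus a little until contact shows, then release.

>>> move_arm --pt "0.15 0 0.3 0 0 0 -1" --pt "0 0 0.2 0 0 0 -1" --pt "0 0 0.2 0 0 0 -1" --pt "0 0 0 0 0 0 -1" --pt "0 0 0 0 0 0 -1"

```text
time: 10.88
tool_pos: [0.6315, 0.1344, 0.053]
tool_rot: [0.0, 0.118, 0.993, -0.0]
contact_force: [-4.9, -0.1, 6.3]
gripper_width: 0.689
grasp_force: 66.7
```

>>> move_arm --pt "0 0 0 0 0 0 0.4" --pt "0 0 0 0 0 0 0.6" --pt "0 0 0 0 0 0 0.7" --pt "0 0 0 0 0 0 0.7" --pt "0 0 -0.5 0 0 0 0.7" --pt "0 0 -1.5 0 0 0 0.7" --pt "0 0 -3 0 0 0 0.7" --pt "0 0 -3.5 0 0 0 1" --pt "0 0 -3.5 0 0 0 1" --pt "0 0 -3 0 0 0 1" --pt "0 0 0 0 0 0 1" --pt "0 0 0 0 0 0 1"

```text
time: 11.88
tool_pos: [0.6331, 0.1345, 0.2063]
tool_rot: [0.004, 0.118, 0.993, 0.001]
contact_force: [-0.2, 0.3, -1.0]
gripper_width: 1.0
grasp_force: 0.0
```

```bash
python3 go.py .432 -.0155 .20 92.5
```

```text
t 11.8833 pos [0.6331 0.1345 0.2063] yaw 76.49 az -16.01 cm now [ 16.05 -19.28   0.46] w 0.9998554155180098 [ 0.09  0.13  1.61  0.    1.4  -1.24]
cm after turn 20.74 -14.11 0.63
```

>>> move_arm --pt "0 0 0 0 0 -5.33 1" --pt "0 0 0 0 0 -5.33 1" --pt "0 0 0 0 0 -5.33 1" --pt "2.6 -1.76 0 0 0 0 1" --pt "2.6 -1.76 0 0 0 0 1" --pt "2.6 -1.76 0 0 0 0 1" --pt "2.6 -1.76 0 0 0 0 1" --pt "2.6 -1.76 0 0 0 0 1" --pt "2.6 -1.76 0 0 0 0 1" --pt "2.6 -1.76 0 0 0 0 1" --pt "2.5 -1.76 0 0 0 0 1" --pt "0 0 0 0 0 0 1" --pt "0 0 0 0 0 0 1" --pt "0 0 0 0 0 0 1"

```text
time: 13.05
tool_pos: [0.4304, -0.0152, 0.2008]
tool_rot: [-0.0, -0.021, 1.0, 0.0]
contact_force: [1.0, 0.1, -0.1]
gripper_width: 1.004
grasp_force: 0.0
```

```bash
python3 go.py .432 -.0155 .045 92.5; python3 - <<'E'
from plant import manip
import cv2,numpy as np
from h import *
f=manip.grab_frame("side");g=manip.grab_frame("top")
cv2.imwrite("pics/s3.png",np.hstack([cv2.resize(f["img"][100:260,180:360],(450,400)),cv2.convertScaleAbs(cv2.resize(g["img"][100:260,85:225],(350,400)),alpha=1.8)]))
E
```

```text
t 13.05 pos [ 0.4304 -0.0152  0.2008] yaw 92.46 az -0.04 cm now [-0.17 -0.05 15.58] w 1.0039267905546874 [-0.21 -0.41  2.1   0.    1.45 -1.82]
cm after turn -0.16 -0.04 15.58
```

View pics/s3.png

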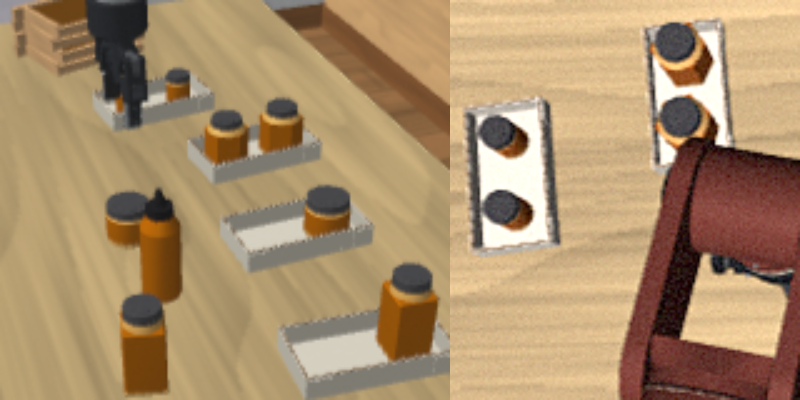

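Both placed jars stand upright and centred: in the right-hand crop the mini jar is at (505,210) and the hex jar at (685,122). In the left-hand crop the squat jar is still at (125,215). I'll descend on it.

>>> move_arm --pt "-0.15 0 2.5 0 0 0 1" --pt "0 0 2.7 0 0 0 1" --pt "0 0 2.7 0 0 0 1" --pt "0 0 2.7 0 0 0 1" --pt "0 0 2.5 0 0 0 1" --pt "0 0 1.5 0 0 0 1" --pt "0 0 0.8 0 0 0 1" --pt "0 0 0.2 0 0 0 1" --pt "0 0 0 0 0 0 0.6" --pt "0 0 0 0 0 0 -1" --pt "0 0 0 0 0 0 -1" --pt "0 0 0 0 0 0 -1" --pt "0 0 0 0 0 0 -1" --pt "0 0 0 0 0 0 -1"

```text
time: 14.32
tool_pos: [0.4338, -0.0155, 0.0473]
tool_rot: [0.002, -0.022, 1.0, -0.0]
contact_force: [0.6, 0.3, 6.0]
gripper_width: 0.714
grasp_force: 65.9
```

```bash
python3 go.py .6006 -.1024 .12 92.5
```

```text
t 14.3167 pos [ 0.4338 -0.0155  0.0473] yaw 92.48 az -0.02 cm now [-16.32  -9.41  -7.2 ] w 0.7140123431474451 [-0.21 -0.2   2.21  0.    1.12 -1.82]
cm after turn -16.28 -9.41 -7.27
```

>>> move_arm --pt "0 0 -0.7 0 0 0 -1" --pt "0 0 -1.5 0 0 0 -1" --pt "0 0 -2.5 0 0 0 -1" --pt "0 0 -2.8 0 0 0 -1" --pt "0 0 0 0 0 0 -1" --pt "0 0 0 0 0 0 -1"

```text
time: 14.82
tool_pos: [0.4328, -0.0155, 0.1217]
tool_rot: [0.002, -0.022, 1.0, -0.001]
contact_force: [0.7, 0.5, -2.7]
gripper_width: 0.711
grasp_force: 65.7
```

```bash
python3 go.py .6006 -.1024 .12 92.5;python3 - <<'E'
from plant import manip
import cv2
f=manip.grab_frame("side");cv2.imwrite("pics/s4.png",cv2.resize(f["img"][100:210,180:300],None,fx=5,fy=5,interpolation=cv2.INTER_CUBIC))
E
```

```text
t 14.8167 pos [ 0.4328 -0.0155  0.1217] yaw 92.48 az -0.02 cm now [-16.39  -9.4    0.24] w 0.7105668567724803 [-0.21 -0.32  2.17 -0.    1.29 -1.82]
cm after turn -16.38 -9.41 0.17
```

View pics/s4.png

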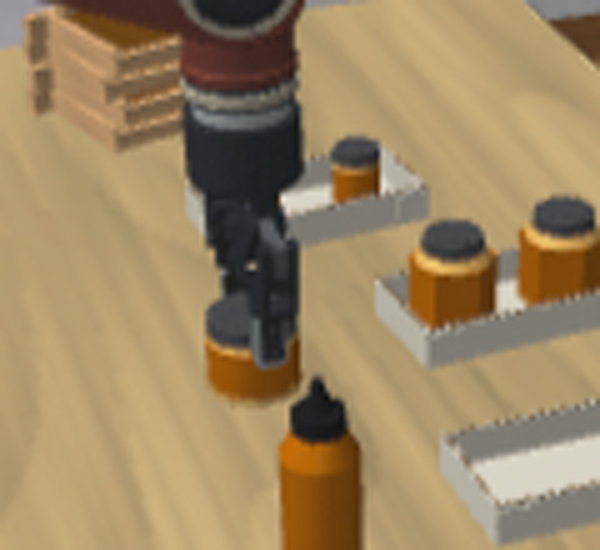

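The squat jar hangs level in the fingers at (255,350) in the crop. I'll carry it to its tray.

>>> move_arm --pt "-1 -0.6 0 0 0 0 -1" --pt "-2 -1.15 0 0 0 0 -1" --pt "-2.3 -1.3 0 0 0 0 -1" --pt "-2.3 -1.3 0 0 0 0 -1" --pt "-2.3 -1.3 0 0 0 0 -1" --pt "-2.3 -1.3 0 0 0 0 -1" --pt "-2.2 -1.25 0 0 0 0 -1" --pt "-1.3 -0.8 0 0 0 0 -1" --pt "-0.6 -0.4 0 0 0 0 -1" --pt "0 0 0 0 0 0 -1" --pt "0 0 0 0 0 0 -1" --pt "0 0 0 0 0 0 -1"

```text
time: 15.87
tool_pos: [0.5973, -0.1014, 0.1189]
tool_rot: [-0.001, -0.022, 1.0, 0.0]
contact_force: [-0.7, -0.1, -2.8]
gripper_width: 0.715
grasp_force: 65.7
```

```bash
python3 go.py .601 -.1024 .053 92.5
```

```text
t 15.8667 pos [ 0.5973 -0.1014  0.1189] yaw 92.5 az -0.0 cm now [-0.38 -0.12  6.59] w 0.7153044336533014 [-0.29  0.12  1.77  0.    1.26 -1.91]
cm after turn -0.36 -0.12 6.59
```

>>> move_arm --pt "-0.2 -0.1 1.5 0 0 0 -1" --pt "0 0 1.8 0 0 0 -1" --pt "0 0 1.5 0 0 0 -1" --pt "0 0 0.8 0 0 0 -1" --pt "0 0 0.4 0 0 0 -1" --pt "0 0 0.3 0 0 0 -1" --pt "0 0 0 0 0 0 -1" --pt "0 0 0 0 0 0 -1" --pt "0 0 0 0 0 0 -1"

```text
time: 16.62
tool_pos: [0.6016, -0.1032, 0.0584]
tool_rot: [0.001, -0.022, 1.0, -0.0]
contact_force: [0.0, -0.2, -2.8]
gripper_width: 0.711
grasp_force: 65.7
```

```bash
python3 go.py .601 -.1024 .050 92.5
```

```text
t 16.6167 pos [ 0.6016 -0.1032  0.0584] yaw 92.48 az -0.02 cm now [0.06 0.08 0.84] w 0.7113004105084539 [-0.29  0.21  1.78 -0.    1.15 -1.91]
cm after turn 0.06 0.08 0.84
```

>>> move_arm --pt "0 0 0.4 0 0 0 -1" --pt "0 0 0.2 0 0 0 -1" --pt "0 0 0.15 0 0 0 -1" --pt "0 0 0 0 0 0 -1" --pt "0 0 0 0 0 0 -1" --pt "0 0 0 0 0 0 -1"

```text
time: 17.12
tool_pos: [0.6013, -0.1032, 0.0513]
tool_rot: [0.0, -0.022, 1.0, -0.0]
contact_force: [-3.6, 1.8, 6.0]
gripper_width: 0.71
grasp_force: 66.6
```

>>> move_arm --pt "0 0 0 0 0 0 0.45" --pt "0 0 0 0 0 0 0.65" --pt "0 0 0 0 0 0 0.8" --pt "0 0 0 0 0 0 0.8" --pt "0 0 -0.5 0 0 0 0.8" --pt "0 0 -1.5 0 0 0 0.8" --pt "0 0 -3 0 0 0 0.8" --pt "0 0 -3.8 0 0 0 1" --pt "0 0 -3.8 0 0 0 1" --pt "0 0 -3.8 0 0 0 1" --pt "0 0 -2.5 0 0 0 1" --pt "0 0 0 0 0 0 1" --pt "0 0 0 0 0 0 1"

```text
time: 18.2
tool_pos: [0.602, -0.1034, 0.2417]
tool_rot: [0.002, -0.022, 1.0, -0.001]
contact_force: [0.9, -0.3, -0.8]
gripper_width: 0.999
grasp_force: 0.0
```

```bash
python3 go.py .3675 -.3130 .23 81.5
```

```text
t 18.2 pos [ 0.602  -0.1034  0.2417] yaw 92.48 az 10.98 cm now [ 24.34 -19.93   1.08] w 0.9989772341393702 [-0.29  0.02  1.66 -0.    1.46 -1.91]
cm after turn 20.1 -24.2 1.17
```

>>> move_arm --pt "0 0 0 0 0 5.5 1" --pt "0 0 0 0 0 5.5 1" --pt "2.01 -2.42 0 0 0 0 1" --pt "2.01 -2.42 0 0 0 0 1" --pt "2.01 -2.42 0 0 0 0 1" --pt "2.01 -2.42 0 0 0 0 1" --pt "2.01 -2.42 0 0 0 0 1" --pt "2.01 -2.42 0 0 0 0 1" --pt "2.01 -2.42 0 0 0 0 1" --pt "2.01 -2.42 0 0 0 0 1" --pt "2.01 -2.42 0 0 0 0 1" --pt "2.01 -2.42 0 0 0 0 1" --pt "0 0 0 0 0 0 1" --pt "0 0 0 0 0 0 1" --pt "0 0 0 0 0 0 1"

```text
time: 19.45
tool_pos: [0.3659, -0.3119, 0.2371]
tool_rot: [-0.001, 0.074, 0.997, 0.001]
contact_force: [-0.5, -0.6, 0.4]
gripper_width: 0.998
grasp_force: 0.0
```

```bash
python3 go.py .3675 -.3130 .071 81.5
```

```text
t 19.45 pos [ 0.3659 -0.3119  0.2371] yaw 81.46 az -0.04 cm now [-0.2  -0.12 16.61] w 0.9980263977935767 [-0.86 -0.29  1.95  0.    1.49 -2.28]
cm after turn -0.17 -0.08 16.61
```

>>> move_arm --pt "-0.1 -0.1 2.7 0 0 0 1" --pt "0 0 2.8 0 0 0 1" --pt "0 0 2.8 0 0 0 1" --pt "0 0 2.8 0 0 0 1" --pt "0 0 2.6 0 0 0 1" --pt "0 0 1.6 0 0 0 1" --pt "0 0 0.9 0 0 0 1" --pt "0 0 0.3 0 0 0 1" --pt "0 0 0 0 0 0 0.6" --pt "0 0 0 0 0 0 -1" --pt "0 0 0 0 0 0 -1" --pt "0 0 0 0 0 0 -1" --pt "0 0 0 0 0 0 -1" --pt "0 0 0 0 0 0 -1" --pt "0 0 0 0 0 0 -1"

```text
time: 20.7
tool_pos: [0.3682, -0.3147, 0.0757]
tool_rot: [0.001, 0.074, 0.997, -0.001]
contact_force: [0.3, 1.5, 6.2]
gripper_width: 0.587
grasp_force: 61.4
```

```bash
python3 go.py .5768 -.3611 .15 81.5
```

```text
t 20.7 pos [ 0.3682 -0.3147  0.0757] yaw 81.47 az -0.03 cm now [-21.34  -1.51  -7.37] w 0.5867292963263753 [-0.86 -0.11  2.08  0.    1.17 -2.28]
cm after turn -21.32 -1.51 -7.43
```

>>> move_arm --pt "0 0 -0.7 0 0 0 -1" --pt "0 0 -1.5 0 0 0 -1" --pt "0 0 -2.5 0 0 0 -1" --pt "0 0 -2.8 0 0 0 -1" --pt "-1 -0.07 0 0 0 0 -1" --pt "-2 -0.14 0 0 0 0 -1" --pt "-2.7 -0.2 0 0 0 0 -1" --pt "-2.7 -0.2 0 0 0 0 -1" --pt "-2.7 -0.2 0 0 0 0 -1" --pt "-2.7 -0.2 0 0 0 0 -1" --pt "-2.7 -0.2 0 0 0 0 -1" --pt "-2.3 -0.15 0 0 0 0 -1" --pt "-1.5 -0.1 0 0 0 0 -1" --pt "-0.8 -0.1 0 0 0 0 -1" --pt "0 0 0 0 0 0 -1" --pt "0 0 0 0 0 0 -1" --pt "0 0 0 0 0 0 -1"

```text
time: 22.12
tool_pos: [0.5723, -0.3601, 0.1479]
tool_rot: [-0.001, 0.074, 0.997, 0.0]
contact_force: [-0.3, 0.3, -3.3]
gripper_width: 0.587
grasp_force: 61.2
```

```bash
python3 go.py .5775 -.3620 .0797 81.5
```

```text
t 22.1167 pos [ 0.5723 -0.3601  0.1479] yaw 81.46 az -0.04 cm now [-0.55 -0.12  6.82] w 0.5868874641833842 [-0.67  0.25  1.57 -0.    1.32 -2.09]
cm after turn -0.54 -0.11 6.82
```

>>> move_arm --pt "-0.4 -0.1 1.5 0 0 0 -1" --pt "0 0 1.8 0 0 0 -1" --pt "0 0 1.5 0 0 0 -1" --pt "0 0 0.8 0 0 0 -1" --pt "0 0 0.4 0 0 0 -1" --pt "0 0 0.3 0 0 0 -1" --pt "0 0 0 0 0 0 -1" --pt "0 0 0 0 0 0 -1" --pt "0 0 0 0 0 0 -1"

```text
time: 22.87
tool_pos: [0.5779, -0.3625, 0.0869]
tool_rot: [0.001, 0.074, 0.997, -0.001]
contact_force: [0.9, 0.1, -2.9]
gripper_width: 0.585
grasp_force: 61.2
```

```bash
python3 go.py .5775 -.3620 .0797 81.5; python3 - <<'E'
from plant import manip
import cv2
f=manip.grab_frame("side");cv2.imwrite("pics/s5.png",cv2.resize(f["img"][120:270,180:380],None,fx=4,fy=4,interpolation=cv2.INTER_CUBIC))
E
```

```text
t 22.8667 pos [ 0.5779 -0.3625  0.0869] yaw 81.48 az -0.02 cm now [0.04 0.04 0.72] w 0.5848836099437272 [-0.67  0.32  1.59  0.    1.23 -2.09]
cm after turn 0.04 0.04 0.72
```

View pics/s5.png

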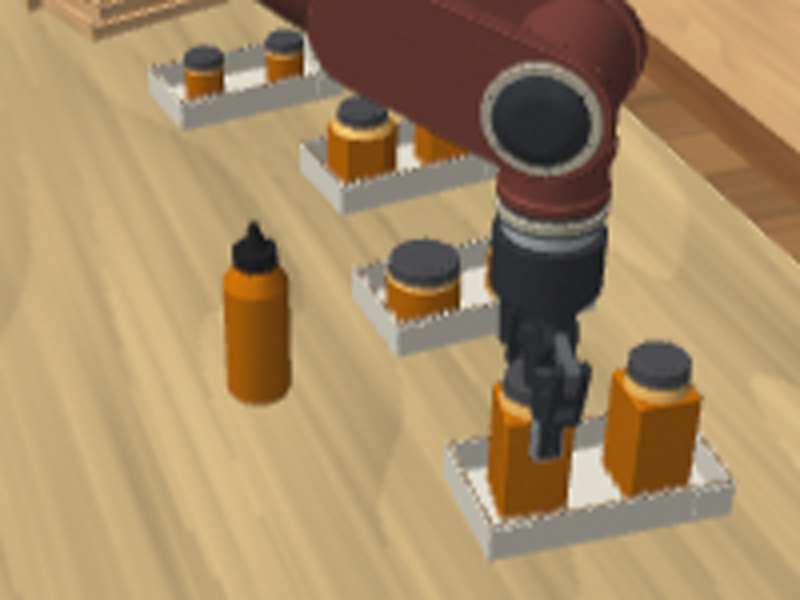

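The square jar is upright at (530,450) over its tray's empty half, and the three others stand in their trays at (205,72), (362,140) and (425,280). I'll lower the last 7 mm gently.

>>> move_arm --pt "0 0 0.4 0 0 0 -1" --pt "0 0 0.2 0 0 0 -1" --pt "0 0 0.1 0 0 0 -1" --pt "0 0 0 0 0 0 -1" --pt "0 0 0 0 0 0 -1" --pt "0 0 0 0 0 0 -1"

```text
time: 23.42
tool_pos: [0.5776, -0.3621, 0.0798]
tool_rot: [0.0, 0.074, 0.997, -0.0]
contact_force: [-1.9, 2.1, 5.3]
gripper_width: 0.588
grasp_force: 61.9
```

Contact. Release, rise, and back away to the left for a clear view.

>>> move_arm --pt "0 0 0 0 0 0 0.25" --pt "0 0 0 0 0 0 0.4" --pt "0 0 0 0 0 0 0.6" --pt "0 0 0 0 0 0 0.6" --pt "0 0 -0.5 0 0 0 0.6" --pt "0 0 -1.5 0 0 0 0.6" --pt "0 0 -3 0 0 0 0.6" --pt "0 0 -3.8 0 0 0 1" --pt "0 0 -3.8 0 0 0 1" --pt "0 0 -3.8 0 0 0 1" --pt "0 0 -3 0 0 0 1" --pt "3 0 0 0 0 0 1" --pt "3 0 0 0 0 0 1" --pt "3 0 0 0 0 0 1" --pt "3 0 0 0 0 0 1" --pt "3 0 0 0 0 0 1" --pt "3 0 0 0 0 0 1" --pt "0 0 0 0 0 0 1" --pt "0 0 0 0 0 0 1"

```text
time: 25.0
tool_pos: [0.3985, -0.3354, 0.2744]
tool_rot: [0.001, 0.075, 0.997, -0.001]
contact_force: [0.2, -0.7, -0.4]
gripper_width: 0.998
grasp_force: 0.0
```

```bash
python3 - <<'E'
from h import *
from plant import manip
f=manip.grab_frame("top");g=manip.grab_frame("side")
A=lids(f["img"],52,(85,95,365,215))
for c,s in A:print("top",c,s[4],[plane(f,c,z-.001)[:2].round(4).tolist() for z in(.059,.061,.084,.116)])
for c,s in lids(g["img"],85,(180,115,370,265)):print("side",c,s[4])
cv2.imwrite("pics/f.png",np.hstack([cv2.convertScaleAbs(cv2.resize(f["img"][95:265,80:410],(480,248)),alpha=1.8),cv2.resize(g["img"][110:310,180:380],(248,248))]))
E
```

```text
top [173.79 114.76] 109 [[0.7406, 0.1496], [0.7397, 0.1491], [0.7296, 0.1433], [0.7155, 0.1353]]
top [253.02 125.29] 189 [[0.6989, -0.096], [0.6981, -0.096], [0.6889, -0.0962], [0.6761, -0.0965]]
top [345.71 124.05] 128 [[0.6947, -0.3813], [0.6939, -0.3807], [0.6848, -0.3745], [0.6721, -0.3657]]
top [175.14 146.29] 101 [[0.6379, 0.1433], [0.6372, 0.1428], [0.6294, 0.1372], [0.6185, 0.1294]]
top [103.5 152.5] 102 [[0.6242, 0.3617], [0.6236, 0.3608], [0.6161, 0.3502], [0.6056, 0.3355]]
top [256.53 155.31] 153 [[0.6023, -0.1044], [0.6017, -0.1044], [0.5947, -0.1044], [0.5849, -0.1044]]
top [345.98 155.76] 124 [[0.5933, -0.3745], [0.5927, -0.374], [0.5859, -0.3678], [0.5765, -0.3593]]
top [105.88 182.21] 120 [[0.5311, 0.3489], [0.5306, 0.348], [0.5252, 0.3378], [0.5177, 0.3234]]
side [248.  141.6] 1226
side [292.5 143. ] 72
side [270.12 147.84] 69
side [310.94 179.61] 148
side [242.8  182.61] 82
side [285.82 185.5 ] 161
side [344.28 211.07] 142
side [313.11 217.03] 148
```

View pics/f.png

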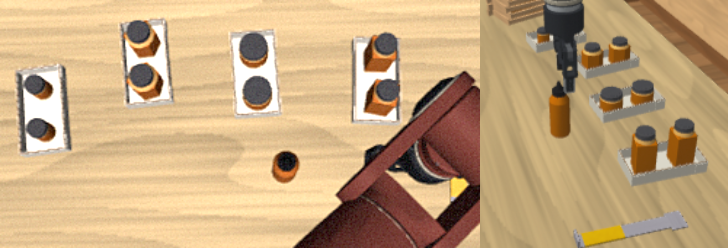

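All four jars stand upright in their own trays, with the loose and fixed lids 93–100 mm apart against the nominal 95 mm. The bottle at (285,167) and the hive tool look untouched, and the arm is clear.

```bash
python3 -c "
from plant import manip
print(manip.job_done())"
```

```text
the job is handed in; nothing more can be done
None
```

All four honey jars stand upright near the middle of the empty half of their matching trays, within about 6 mm by the last pictures. The job was handed in at about 25 s of the 115 s; the hand-in call returned no verdict.

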